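# Free the seized clamp knob on a pressure vessel

## Robot

A 7-joint arm with a two-finger parallel gripper is mounted at the origin on the work surface. World frame = base frame: x ahead of the robot, y to its left, z up, the work surface at z = 0. Lengths are in m, angles in rad, forces in N, time in s.
With the tool pointing down it reaches from about 0.4 to 0.85 m from the base axis. Payload 10.4 kg.
Tool frame: the origin (TCP) lies on the centre line of the jaws, within the pads' length; the fingertips stand 11 mm ahead of it and the grasp point (between the pads) lies 8 mm behind it (tip_reach is the distance from the TCP to the fingertips, in m); z points along the fingers, y is the line along which they close (so a half turn about z gives the same grasp; the last joint's range is limited). The gripper opens to 85 mm and grips with 20 to 120 N. Pads are 22 mm wide; open, the fingers measure 114 mm over their backs; the gripper's body (76 mm by 85 mm) begins 54 mm behind the grasp point. The pads swing forward as they close: fully open they stand 13 mm farther back than shut.
Start: joints at [1.101, 0.332, -0.065, 1.46, 0.022, 1.35, -0.088], TCP at [0.27, -0.564, 0.215] pointing down, gripper open.
Joint ranges: [-2.6, 2.6], [-0.5, 2.12], [-1.47, 1.34], [0.16, 2.42], [-1.27, 4.41], [0.06, 2.06], [-2.6, 2.6]. Speed limits (rad/s): [2.22, 2.22, 2.79, 2.79, 3.14, 3.14, 3.14].

## Interface

Orientations are given as a unit quaternion [x, y, z, w].
In Python, from workcell import get_obs, camera, hand_in, tip_reach gives the robot as it stands. The module is installed in compiled form; this text tells all that it offers.
- The arm moves only by the tool move_arm, never from a script. Its argument "plan" is a list of rows, each an object with "delta_pos": the shift along the tool's x, y, z in shares of 600 mm (1.0 is 600 mm), a list of three; "turn": the turn, a rotation vector about the tool's x, y, z in normalised numbers (1 is 90 degrees), a list of three; "fingers": the closure, from 0 (fully open) to 1 (shut). A call has 1 to 12 rows; each row is the pose to reach, as a shift and turn from the pose commanded when the call began, along the tool's axes at that moment; what a row does not reach only later rows make up. A row lasts 1/8 s, in which the tool goes at most 62.5 mm and 10.7 degrees, less where a joint would pass 70% of its speed; a pose out of reach is approached as far as the arm can. A shift or turn number past 1, either way, is cut back to 1. A call with a gripper value outside its range is refused whole. The fingers move at their own pace and stop on an object; "force" is the grip in N (left out, the last holds). Time passes only in rows, so rows that repeat a pose let the fingers close. It gives the time, the measured TCP pose, the force, the opening and the grip force at its end, in the units of the state.
- get_obs(): the state, without advancing time (a new reading comes with each control period).
- camera(name): name is "side" or "top"; returns a dict with "color" (480x640x3 uint8, red, green, blue), "range_z" (480x640 float32, m along the optical axis (not along the pixel's ray), 0 where there is no reading), "fx", "fy", "cx", "cy" (pixels), "R" (3x3) and "t" (3): a world point X has camera coordinates R X + t. Camera axes: x right, y down, z forward; pixel columns grow to the right and rows downward; lengths in m; the calibration is good to about 2 mm. A picture is of the moment at which its call begins.
- hand_in(): hands the job in; it is judged then, once.
The state is a dict: "clock": time; "joint_pos": joint angles; "joint_velocities": joint speeds; "tau": joint torques, N m; "position": TCP position; "ee_rot": TCP orientation; "ft_force": force on the tool from outside, world axes, zero at the start; "torque": the same for the moment, N m; "grip_width": opening from 0.0 (shut) to 1.0 (fully open); "grasp_force": force on a finger pad.
Only numpy, scipy, OpenCV 4.12 (cv2) and the standard library are available. Lean on these libraries where they do the work, as an engineer would, in place of code of your own. Each camera call takes 0.05 s, during which the arm holds its last target. There are 200 camera calls.

## Task

The grey tee knob that locks the clamp bar over the steel pressure vessel's lid has seized. Rock it gently back and forth, turning back each time it binds, until it breaks free; never force it, for the thin stem shears. Then turn it anticlockwise a quarter turn to its open stop, swing the clamp bar aside off the lid as far as it goes with the knob still open, and let go; leave the things standing around it alone.

Things in the scene. Friction and masses are not known exactly. Their poses are not given: they have to be found in the camera images.
- vessel: Stainless pressure vessel fixed to the bench, a cylinder 124 mm across (foot ring 146 mm), lid top at 126 mm. Origin: centre of its underside, on the bench; z up. In its own frame the clamp bar's pivot post is at (0, -80 mm), and the locked knob's axis at (0, +80 mm).
- bar_pivot (a point): Vertical pivot axis of the clamp bar, at the bar's mid height (142 mm above the bench), on the vessel.
- clamp_bar (a joint): Steel bar 22 mm wide, top face 148 mm above the bench, over the lid from pivot to knob. rad: 0 = across the lid, grows CLOCKWISE from above as it swings aside, to a stop at 1.15. Friction 0.1 N m; stays where left. Until the stem is at about 1.2 rad the tang under the knob catches behind the vessel's two keeper posts and the bar moves only 0.1 rad.
- knob_grip (a point): Middle of the grey tee knob's head, on its upright axis (z up), 160 mm from bar_pivot, carried by the bar. The head is a flat bar 60 mm long (this point's y), 14 mm thick (its x: grip across this, from above), 28 mm high: top 14 mm above this point, 184 mm above the bench; underside 8 mm above the clamp bar. At the start it lies along the clamp bar.
- stem (a joint): Turn of the knob's stem relative to the clamp bar, rad: 0 = locked, grows ANTICLOCKWISE from above; open stop 1.65 (open: above 1.35). Drag 0.05 N m. Seized, it has a small play whose ends bind hard, each somewhere 0.04 to 0.36 from 0, unequal, new each time. Binding it 0.2 s at one end, then the other, frees it: the play grows 0.03 each time; free after 3 to 5 binds. One end alone never frees it.
- knob (a joint): Elastic twist of the thin stem, rad: knob head's angle minus the stem's, anticlockwise positive, 0 unloaded. Torque on the knob = 6 N m/rad x this. A clear bind is 0.18 to 0.30 N m (0.03 to 0.05 rad). The stem shears, and the job is lost, beyond 0.48 N m (0.08 rad) either way.
- beaker: Glass beaker, 72 mm across, 90 mm tall, loose; origin at the centre of its underside. Bystander.
- bottle: Amber reagent bottle, 68 mm across, 150 mm tall, loose; origin at the centre of its underside. Bystander.
- mortar: White porcelain mortar bowl, 90 mm across, 45 mm tall, loose; origin at the centre of its underside. Bystander.

How it is judged:
On the way, in this order (a step that is already met when the one before it is completed fails the run):
1. the knob has broken free: its stem has turned more than 0.6 rad open (value of joint stem above 0.6 rad), for 0.1 s.
2. the knob is turned open (above 1.35 rad) with the bar still over the lid (value of joint stem above 1.35 rad and value of joint clamp_bar below 0.3 rad), for 0.1 s.
At the end, for the whole second after the job is handed in: The clamp bar is swung aside more than 1.0 rad (stop at 1.15) and at rest, the knob still open (stem above 1.2 rad), and nothing is touched by the robot (value of joint clamp_bar above 1 rad and value of joint stem above 1.2 rad and velocity of joint clamp_bar between -0.05 and 0.05 rad/s).
It fails at once if the stem was twisted beyond 0.08 rad (0.48 N m) and sheared (value of joint knob above 0.08 rad or value of joint knob below -0.08 rad).
It fails at once if the beaker was pushed more than 30 mm or tipped (distance of beaker from where it was at the start of the episode above 0.03 m or angle between beaker's own z axis and vertical above 0.35 rad).
It fails at once if the bottle was pushed more than 30 mm or tipped (distance of bottle from where it was at the start of the episode above 0.03 m or angle between bottle's own z axis and vertical above 0.35 rad).
It fails at once if the mortar was pushed more than 30 mm or tipped (distance of mortar from where it was at the start of the episode above 0.03 m or angle between mortar's own z axis and vertical above 0.35 rad).
It also fails if it takes over 72 s, if anything falls off the work surface, if the arm or the gripper's body presses on something with over 40 N, if the wrist force passes 120 N, or if a joint passes its speed limit or range.

## Working session

There is one attempt and no reset: what is moved stays moved. The work goes in short steps, Python scripts to look and compute and a tool call to move; the robot and the scene stay as the last step left them, time stands still between calls to the robot, and variables do not carry over. Pictures are saved under pics/ and viewed, at most 10 in all, crops included, and the job is handed in when it is done.

Besides the shell and the picture viewer there is one more tool, called after ">>>" as name([rows], argument=value, ...), one row to a line, values as JSON. move_arm: Moves the arm, as the interface text tells. Its arguments: {"type":"object","properties":{"plan":{"type":"array","items":{"type":"object","properties":{"delta_pos":{"type":"array","items":{"type":"number"}},"turn":{"type":"array","items":{"type":"number"}},"fingers":{"type":"number"}}}},"force":{"type":"number"}},"required":["plan"]}

```bash
mkdir -p pics; python3 - <<'E'
from workcell import *
import cv2,numpy as np
o=get_obs(); print({k:np.round(v,3) for k,v in o.items()}, tip_reach)
for n in("top","side"):
    c=camera(n); cv2.imwrite(f"pics/{n}0.png",c["color"][:,:,::-1]); np.savez(f"{n}0.npz",**c); print(n,c["fx"],c["cx"],c["cy"],np.round(c["R"],3),c["t"])
E
```

```text
{'clock': np.float64(0.0), 'joint_pos': array([ 1.101,  0.333, -0.065,  1.461,  0.022,  1.35 , -0.089]), 'joint_velocities': array([-0.001,  0.001, -0.   , -0.001, -0.001,  0.   ,  0.002]), 'tau': array([-0.0000e+00, -6.2546e+01,  4.9000e-02, -3.9160e+01,  1.6000e-02,
        1.0000e-02,  0.0000e+00]), 'position': array([ 0.27 , -0.563,  0.215]), 'ee_rot': array([ 0.975,  0.222, -0.   , -0.001]), 'ft_force': array([-0.267,  0.343, -0.337]), 'torque': array([0.014, 0.005, 0.017]), 'grasp_force': np.float64(0.0), 'grip_width': np.float64(1.0)} 0.011
top 570.5166262933983 323.53616757528926 229.4252475007449 [[ 0.022 -0.999  0.024]
 [-0.996 -0.024 -0.089]
 [ 0.09  -0.022 -0.996]] [-0.02223766  0.60004495  1.45245371]
side 564.7115030105541 321.50686114152813 241.7256758972546 [[-0.946 -0.323  0.003]
 [-0.232  0.673 -0.702]
 [ 0.225 -0.665 -0.712]] [0.56518049 0.22802575 1.01470835]
```

View pics/top0.png

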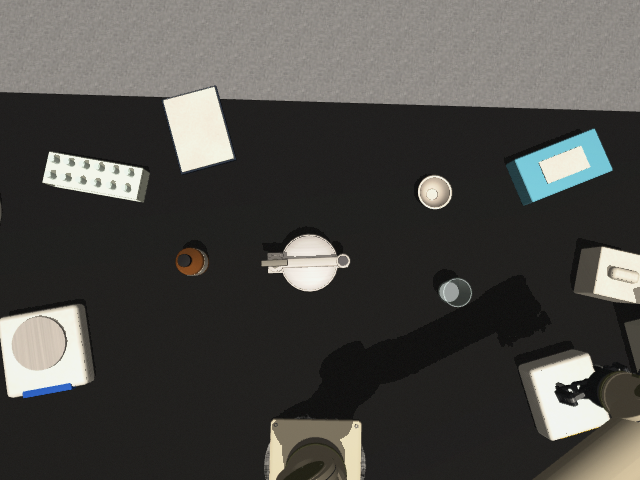

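View pics/side0.png

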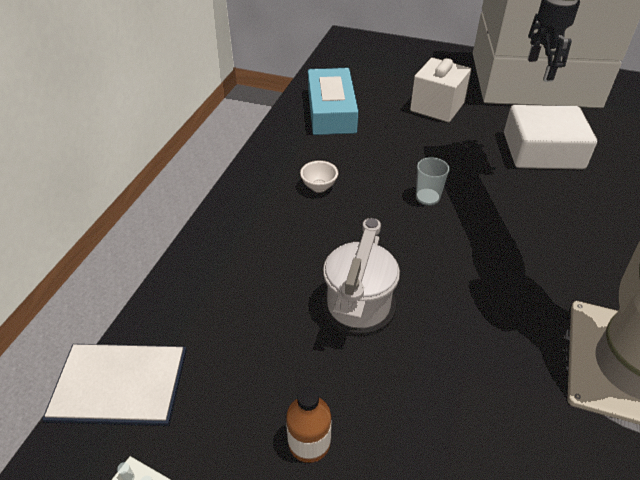

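The top view shows the knob around (273,262), the bar running to the pivot at (343,261), the bottle at (190,262), the beaker at (455,292) and the mortar at (435,192). The side view agrees, with the knob at (353,275) and the pivot at (371,226). Next I measure them.

```bash
cat >h.py <<'E'
import cv2,numpy as np
def pts(c):
    v,u=np.mgrid[:480,:640]; z=c["range_z"].astype(float)
    P=np.stack([(u-c["cx"])/c["fx"]*z,(v-c["cy"])/c["fy"]*z,z],-1)
    return (P-c["t"])@c["R"]
def ray(c,u,v,h):
    d=c["R"].T@np.array([(u-c["cx"])/c["fx"],(v-c["cy"])/c["fy"],1]); o=-c["R"].T@c["t"]
    return o+d*(h-o[2])/d[2]
def knob(c,box,lo=.170,hi=.20):
    P=pts(c); m=np.zeros((480,640),bool); a,b,d,e=box; m[d:e,a:b]=1
    m&=(c["range_z"]>0)&(P[...,2]>lo)&(P[...,2]<hi)
    v,u=np.nonzero(m); r=cv2.minAreaRect(np.stack([u,v],1).astype(np.float32))
    B=cv2.boxPoints(r); return m,P[m],r,B
E
python3 - <<'E'
from h import *
for n,box in(("top",(250,300,240,285)),("side",(330,375,240,300))):
    c=np.load(n+"0.npz"); m,Q,r,B=knob(c,box)
    print(n,m.sum(),Q.mean(0).round(4),np.median(Q[:,2]).round(4),Q.min(0).round(4),Q.max(0).round(4),r)
    X=Q[:,:2]; rr=cv2.minAreaRect(X.astype(np.float32)*1000); print("world rect mm",rr)
    P=pts(c)
    bm=(P[...,2]>.14)&(P[...,2]<.156)&(c["range_z"]>0)
    bm[:, :]&=(abs(P[...,0]-.57)<.15)&(abs(P[...,1])<.2)
    print("bar",bm.sum(),cv2.minAreaRect(P[bm][:,:2].astype(np.float32)*1000),np.median(P[bm][:,2]))
c=np.load("top0.npz")
P=pts(c); lid=(abs(P[...,2]-.126)<.006)&(abs(P[...,1])<.2)&(P[...,0]>.4)&(P[...,0]<.8)&(c["range_z"]>0)
print("lid",cv2.minEnclosingCircle(P[lid][:,:2].astype(np.float32)*1000),lid.sum())
for k,u,v,h in(("piv",343,261,.148),("knob",273,262.5,.184),("bottle",190,261,.12),("beaker",455,292,.05),("mortar",435,192,.04)): print(k,ray(c,u,v,h).round(3),P[int(v),u].round(3))
img=c["color"][225:300,240:370,::-1]; im1=cv2.resize(img,None,fx=5,fy=5,interpolation=cv2.INTER_CUBIC)
cv2.imwrite("pics/crop_top.png",im1)
E
```

```text
top 172 [0.5065 0.1076 0.1912] 0.1917 [0.4982 0.0772 0.1711] [0.5156 0.1369 0.1987] ((274.0, 262.5000305175781), (6.718419075012207, 26.275007247924805), 86.18592071533203)
world rect mm ((507.5416259765625, 107.01889038085938), (15.560676574707031, 59.662723541259766), 4.6033759117126465)
bar 691 ((510.0343933105469, 28.004661560058594), (37.97135925292969, 191.55557250976562), 2.098383665084839) 0.14891993979615142
side 359 [0.5055 0.1135 0.1886] 0.1918 [0.4977 0.0767 0.17  ] [0.5159 0.1385 0.1967] ((352.6980895996094, 275.0566101074219), (10.439400672912598, 36.263179779052734), 15.945395469665527)
world rect mm ((506.97283935546875, 107.80221557617188), (14.492412567138672, 61.893428802490234), 4.171346664428711)
bar 876 ((510.0108947753906, 29.050559997558594), (39.02940368652344, 196.20059204101562), 2.526167392730713) 0.149395535694214
lid ((507.0459289550781, 47.25971221923828), 80.77276611328125) 1255
piv [ 0.515 -0.053  0.148] [ 0.515 -0.053  0.154]
knob [0.507 0.11  0.184] [0.508 0.109 0.194]
bottle [0.508 0.313 0.12 ] [0.507 0.306 0.152]
beaker [ 0.447 -0.346  0.05 ] [ 0.446 -0.358  0.003]
mortar [ 0.704 -0.296  0.04 ] [ 0.709 -0.302  0.01 ]
```

View pics/crop_top.png

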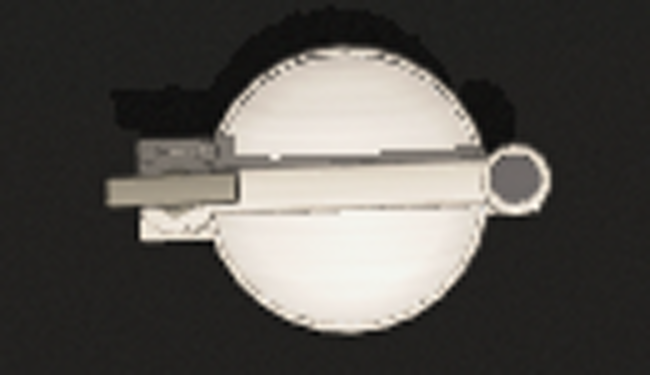

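The crop shows the knob head at crop pixels (105-238, 178-205), slightly tilted like the bar, with the keeper block on both sides under it. Depth puts the head top near 0.19, against 0.184 in the text, so I check by triangulating.

```bash
python3 - <<'E'
from h import *
from workcell import get_obs
from scipy.spatial.transform import Rotation as R
T=np.load("top0.npz");S=np.load("side0.npz")
def cen(c,box,lo):
    m,Q,r,B=knob(c,box,lo); v,u=np.nonzero(m); return u.mean(),v.mean(),Q
def tri(a,b):
    Pm=[c["fx"]*0 or np.array([[c["fx"],0,c["cx"]],[0,c["fy"],c["cy"]],[0,0,1]])@np.c_[c["R"],c["t"]] for c in(T,S)]
    X=cv2.triangulatePoints(Pm[0],Pm[1],np.array(a,float),np.array(b,float)).ravel(); return (X[:3]/X[3]).round(4)
for lo in(.178,.184,.188):
    a=cen(T,(250,300,240,285),lo);b=cen(S,(330,375,240,300),lo)
    print(lo,tri(a[:2],b[:2]),a[:2],b[:2])
for c in(T,S):
    P=pts(c)
    z=P[(abs(P[...,0]-.507)<.006)&(abs(P[...,1]-.107)<.02)][:,2]; print("knob z",np.percentile(z,[10,25,50,75,90]).round(4))
    for n,x,y in(("keeper+",.532,.1),("keeper-",.484,.1),("bar",.511,.04),("lid",.54,.03),("bench",.45,.2)):
        z=P[(np.hypot(P[...,0]-x,P[...,1]-y)<.006)][:,2]; print(n,np.percentile(z,[10,50,90]).round(4) if len(z) else 0)
# lid circle by ray casting: lid pixel mask
o=get_obs(); M=R.from_quat(o["ee_rot"]).as_matrix(); print(M.round(4))
for yaw in (4,):
    print("shift tool", (M.T@(np.array([.507,.108,.25])-o["position"])).round(4))
print("y angle",np.degrees(np.arctan2(M[1,1],M[0,1])))
E
```

```text
0.178 [0.5068 0.1081 0.1859] (np.float64(273.65269461077844), np.float64(262.63473053892216)) (np.float64(352.6913183279743), np.float64(273.8263665594855))
0.184 [0.5068 0.1079 0.1889] (np.float64(273.6463414634146), np.float64(262.609756097561)) (np.float64(352.82608695652175), np.float64(272.5036231884058))
0.188 [0.5068 0.1076 0.1906] (np.float64(273.74666666666667), np.float64(262.5933333333333)) (np.float64(352.8656126482214), np.float64(271.67193675889325))
knob z [0.1885 0.1901 0.1924 0.1941 0.1956]
keeper+ [0.1035 0.105  0.1244]
keeper- [-0.0005  0.0024  0.1107]
bar [0.1434 0.1484 0.1517]
lid [0.1221 0.1261 0.1284]
bench [-0.0015  0.0006  0.0049]
knob z [0.0014 0.015  0.1056 0.1916 0.1934]
keeper+ [0.0003 0.011  0.1106]
keeper- [-0.0003  0.0024  0.1059]
bar [0.1485 0.1496 0.1513]
lid [0.1232 0.1252 0.1264]
bench [-0.0017  0.0012  0.0033]
[[ 9.018e-01  4.321e-01 -6.000e-04]
 [ 4.321e-01 -9.018e-01  1.100e-03]
 [-1.000e-04 -1.300e-03 -1.000e+00]]
shift tool [ 0.5039 -0.503  -0.0348]
y angle -64.3963297474911
```

Units first: shifts go in shares of 600 mm and turns go in shares of 90 degrees. So 0.504 m is 0.84, -0.042 m is -0.07, -1.195 rad is -0.7608.

>>> move_arm([
  {"delta_pos":[0.07,-0.07,-0.01],"turn":[0,0,-0.0637],"fingers":0},
  {"delta_pos":[0.14,-0.14,-0.02],"turn":[0,0,-0.1273],"fingers":0},
  {"delta_pos":[0.21,-0.21,-0.03],"turn":[0,0,-0.191],"fingers":0},
  {"delta_pos":[0.28,-0.28,-0.04],"turn":[0,0,-0.2546],"fingers":0},
  {"delta_pos":[0.35,-0.35,-0.05],"turn":[0,0,-0.3183],"fingers":0},
  {"delta_pos":[0.42,-0.42,-0.0583],"turn":[0,0,-0.382],"fingers":0},
  {"delta_pos":[0.49,-0.49,-0.0583],"turn":[0,0,-0.4456],"fingers":0},
  {"delta_pos":[0.56,-0.56,-0.0583],"turn":[0,0,-0.5093],"fingers":0},
  {"delta_pos":[0.63,-0.63,-0.0583],"turn":[0,0,-0.573],"fingers":0},
  {"delta_pos":[0.7,-0.7,-0.0583],"turn":[0,0,-0.6366],"fingers":0},
  {"delta_pos":[0.77,-0.77,-0.0583],"turn":[0,0,-0.7003],"fingers":0},
  {"delta_pos":[0.84,-0.8383,-0.0583],"turn":[0,0,-0.7608],"fingers":0},
], force=60)

```text
clock: 1.6
position: [0.5075, 0.1094, 0.2503]
ee_rot: [0.681, 0.733, -0.0, 0.0]
ft_force: [1.3, -0.4, 0.1]
grip_width: 1.001
grasp_force: 0.0
```

```bash
cat >>h.py <<'E'
def st():
    from workcell import get_obs
    from scipy.spatial.transform import Rotation as R
    o=get_obs(); M=R.from_quat(o["ee_rot"]).as_matrix(); print("t",o["clock"].round(2),"p",o["position"].round(4),"ya",np.arctan2(M[1,1],M[0,1]).round(4),"F",o["ft_force"].round(2),"M",o["torque"].round(3),"w",o["grip_width"].round(3),"g",o["grasp_force"].round(1),"zax",M[:,2].round(4),"q7",o["joint_pos"][6].round(2),"q5",o["joint_pos"][4].round(2)); return o,M
E
python3 - <<'E'
from h import *
from workcell import camera
o,M=st(); print((M.T@(np.array([.507,.108,.170])-o["position"])).round(4))
for n in("top","side"):
    c=camera(n); cv2.imwrite(f"pics/{n}1.png",c["color"][:,:,::-1])
E
```

```text
Traceback (most recent call last):
  File "h.py", line 17, in st
    o=get_obs(); M=R.from_quat(o["ee_rot"]).as_matrix(); print("t",o["clock"].round(2),"p",o["position"].round(4),"ya",np.arctan2(M[1,1],M[0,1]).round(4),"F",o["ft_force"].round(2),"M",o["torque"].round(3),"w",o["grip_width"].round(3),"g",o["grasp_force"].round(1),"zax",M[:,2].round(4),"q7",o["joint_pos"][6].round(2),"q5",o["joint_pos"][4].round(2)); return o,M
                                                                   ^^^^^^^^^^^^^^^^
AttributeError: 'float' object has no attribute 'round'
```

```bash
sed -i 's/o=get_obs(); M=/o={k:np.asarray(v) for k,v in get_obs().items()}; M=/' h.py
python3 - <<'E'
from h import *
from workcell import camera
o,M=st(); print((M.T@(np.array([.507,.108,.170])-o["position"])).round(4))
E
```

```text
t 1.6 p [0.5075 0.1094 0.2503] ya 0.0736 F [ 1.32 -0.41  0.06] M [-0.029 -0.067 -0.014] w 1.001 g 0.0 zax [ 3.e-04 -3.e-04 -1.e+00] q7 -0.3 q5 0.1
[-0.0013 -0.0007  0.0803]
```

Scaled: 0.08 m is 0.1333, 0.07 m is 0.1167.

>>> move_arm([
  {"delta_pos":[-0.0017,-0.0017,0.0333],"turn":[0,0,0],"fingers":0},
  {"delta_pos":[-0.0017,-0.0017,0.0667],"turn":[0,0,0],"fingers":0},
  {"delta_pos":[-0.0017,-0.0017,0.1],"turn":[0,0,0],"fingers":0.2},
  {"delta_pos":[-0.0017,-0.0017,0.1167],"turn":[0,0,0],"fingers":0.4},
  {"delta_pos":[-0.0017,-0.0017,0.1333],"turn":[0,0,0],"fingers":0.6},
  {"delta_pos":[-0.0017,-0.0017,0.1333],"turn":[0,0,0],"fingers":0.6},
  {"delta_pos":[-0.0017,-0.0017,0.1333],"turn":[0,0,0],"fingers":0.6},
], force=60)

```text
clock: 2.48
position: [0.5067, 0.1067, 0.1709]
ee_rot: [0.682, 0.732, 0.0, 0.0]
ft_force: [0.7, 0.5, 0.0]
grip_width: 0.401
grasp_force: 0.0
```

```bash
python3 - <<'E'
from h import *
from workcell import camera
st()
c=camera("top");d=camera("side")
a=cv2.resize(c["color"][215:310,220:360],(800,543),interpolation=cv2.INTER_CUBIC)
b=cv2.resize(d["color"][180:340,290:450],(600,600),interpolation=cv2.INTER_CUBIC)
cv2.imwrite("pics/g1t.png",a[:,:,::-1]);cv2.imwrite("pics/g1s.png",b[:,:,::-1])
E
```

```text
t 2.48 p [0.5067 0.1067 0.1709] ya 0.071 F [0.73 0.45 0.01] M [ 0.043 -0.016 -0.01 ] w 0.401 g 0.0 zax [ 9.e-04  0.e+00 -1.e+00] q7 -0.34 q5 0.15
```

View pics/g1s.png

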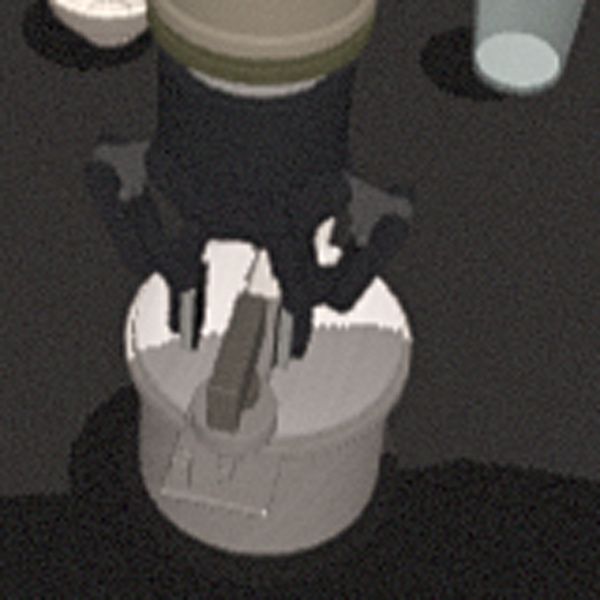

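The side crop shows the fingers astride the head, tips at crop (190,345) and (297,358), head top from (265,262) to (222,405). I check the centring by projection.

```bash
python3 - <<'E'
from h import *
c=np.load("side0.npz"); s=600/160
def pr(X):
    p=c["R"]@np.array(X)+c["t"]; return ((c["fx"]*p[0]/p[2]+c["cx"]-290)*s).round(), ((c["fy"]*p[1]/p[2]+c["cy"]-180)*s).round()
M=np.array([[np.cos(.0715),-np.sin(.0715)],[np.sin(.0715),np.cos(.0715)]])
for z in(.184,.191):
  for y in(-.03,0,.03): print("head",z,y,[pr([*(np.array([.507,.108])+M@[dx,y]),z]) for dx in(-.007,.007)])
for z in(.16,.165,.17): print("tips",z,[pr([*(np.array([.5067,.1067])+M@[dx,0]),z]) for dx in(-.02,.02)])
E
```

```text
head 0.184 -0.03 [(np.float64(265.0), np.float64(309.0)), (np.float64(234.0), np.float64(303.0))]
head 0.184 0 [(np.float64(251.0), np.float64(358.0)), (np.float64(219.0), np.float64(351.0))]
head 0.184 0.03 [(np.float64(236.0), np.float64(409.0)), (np.float64(204.0), np.float64(402.0))]
head 0.191 -0.03 [(np.float64(266.0), np.float64(298.0)), (np.float64(235.0), np.float64(292.0))]
head 0.191 0 [(np.float64(251.0), np.float64(347.0)), (np.float64(220.0), np.float64(341.0))]
head 0.191 0.03 [(np.float64(236.0), np.float64(398.0)), (np.float64(204.0), np.float64(392.0))]
tips 0.16 [(np.float64(278.0), np.float64(397.0)), (np.float64(190.0), np.float64(379.0))]
tips 0.165 [(np.float64(279.0), np.float64(390.0)), (np.float64(191.0), np.float64(372.0))]
tips 0.17 [(np.float64(279.0), np.float64(382.0)), (np.float64(191.0), np.float64(365.0))]
```

View pics/g1t.png

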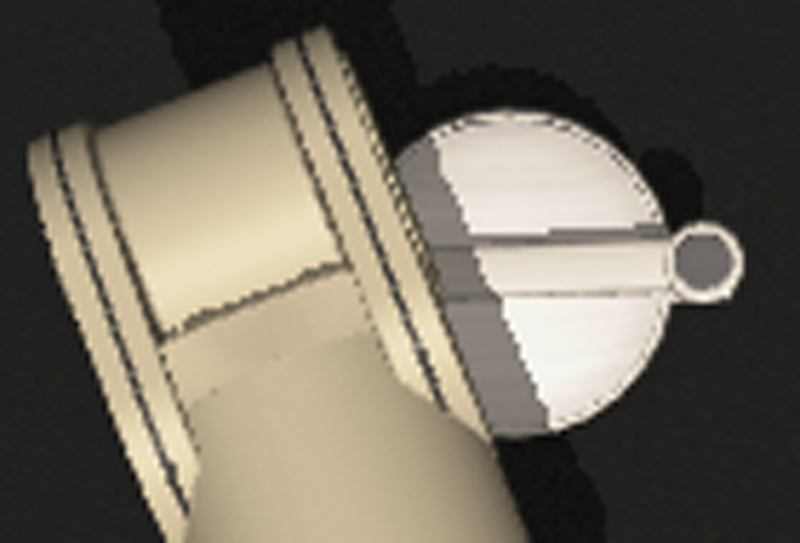

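The head matches the projection with its top near 0.19, and the fingers are centred along it to a few mm. I lower 3 mm and close.

Scaled: 0.003 m is 0.005, 0.001 m is 0.0017.

>>> move_arm([
  {"delta_pos":[0.0017,0,0.005],"turn":[0,0,0],"fingers":0.7},
  {"delta_pos":[0.0017,0,0.005],"turn":[0,0,0],"fingers":0.78},
  {"delta_pos":[0.0017,0,0.005],"turn":[0,0,0],"fingers":0.85},
  {"delta_pos":[0.0017,0,0.005],"turn":[0,0,0],"fingers":0.9},
  {"delta_pos":[0.0017,0,0.005],"turn":[0,0,0],"fingers":1},
  {"delta_pos":[0.0017,0,0.005],"turn":[0,0,0],"fingers":1},
  {"delta_pos":[0.0017,0,0.005],"turn":[0,0,0],"fingers":1},
], force=60)

```text
clock: 3.45
position: [0.5065, 0.1077, 0.1675]
ee_rot: [0.682, 0.732, 0.0, 0.0]
ft_force: [2.1, 0.8, 2.6]
grip_width: 0.138
grasp_force: 60.1
```

```bash
python3 -c "
from h import *
st()"
```

```text
t 3.45 p [0.5065 0.1077 0.1675] ya 0.0709 F [2.05 0.8  2.58] M [ 0.12  -0.398 -0.009] w 0.138 g 60.1 zax [ 6.e-04  0.e+00 -1.e+00] q7 -0.34 q5 0.15
```

Scaled: -0.05 rad is -0.0318.

>>> move_arm([
  {"delta_pos":[0,0,0],"turn":[0,0,-0.0159],"fingers":1},
  {"delta_pos":[0,0,0],"turn":[0,0,-0.0318],"fingers":1},
  {"delta_pos":[0,0,0],"turn":[0,0,-0.0318],"fingers":1},
  {"delta_pos":[0,0,0],"turn":[0,0,-0.0318],"fingers":1},
])

```text
clock: 3.95
position: [0.5065, 0.1077, 0.1675]
ee_rot: [0.663, 0.748, 0.0, 0.0]
ft_force: [2.6, 0.7, 3.0]
grip_width: 0.137
grasp_force: 60.3
```

```bash
python3 -c "
from h import *
st()"
```

```text
t 3.95 p [0.5065 0.1077 0.1675] ya 0.1208 F [2.62 0.7  3.01] M [ 0.12  -0.591 -0.053] w 0.137 g 60.3 zax [ 5.e-04  1.e-04 -1.e+00] q7 -0.29 q5 0.15
```

Scaled: -0.05 rad is -0.0318.

>>> move_arm([
  {"delta_pos":[0,0,0],"turn":[0,0,-0.0159],"fingers":1},
  {"delta_pos":[0,0,0],"turn":[0,0,-0.0318],"fingers":1},
  {"delta_pos":[0,0,0],"turn":[0,0,-0.0318],"fingers":1},
  {"delta_pos":[0,0,0],"turn":[0,0,-0.0318],"fingers":1},
])

```text
clock: 4.45
position: [0.5064, 0.1077, 0.1674]
ee_rot: [0.644, 0.765, 0.0, 0.0]
ft_force: [3.0, 1.4, 5.3]
grip_width: 0.141
grasp_force: 60.4
```

```bash
python3 -c "
from h import *
st()"
```

```text
t 4.45 p [0.5064 0.1077 0.1674] ya 0.1709 F [3.   1.41 5.25] M [ 0.178 -0.663 -0.099] w 0.141 g 60.4 zax [ 4.e-04  0.e+00 -1.e+00] q7 -0.24 q5 0.15
```

Scaled: -0.02 rad is -0.0127.

>>> move_arm([
  {"delta_pos":[0,0,0],"turn":[0,0,-0.0064],"fingers":1},
  {"delta_pos":[0,0,0],"turn":[0,0,-0.0127],"fingers":1},
  {"delta_pos":[0,0,0],"turn":[0,0,-0.0127],"fingers":1},
  {"delta_pos":[0,0,0],"turn":[0,0,-0.0127],"fingers":1},
])

```text
clock: 4.95
position: [0.5064, 0.1077, 0.1674]
ee_rot: [0.636, 0.771, 0.0, 0.0]
ft_force: [3.6, 0.1, 4.6]
grip_width: 0.144
grasp_force: 60.5
```

```bash
python3 -c "
from h import *
st()"
```

```text
t 4.95 p [0.5064 0.1077 0.1674] ya 0.1914 F [3.58 0.06 4.57] M [ 0.1   -0.669 -0.016] w 0.144 g 60.5 zax [ 3.e-04 -0.e+00 -1.e+00] q7 -0.22 q5 0.16
```

>>> move_arm([
  {"delta_pos":[0,0,0],"turn":[0,0,0],"fingers":1},
])

```text
clock: 5.08
position: [0.5064, 0.1077, 0.1674]
ee_rot: [0.636, 0.771, 0.0, 0.0]
ft_force: [3.4, 0.8, 4.3]
grip_width: 0.139
grasp_force: 60.5
```

```bash
python3 -c "
from h import *
from workcell import camera
st()
for i in range(4): camera('top'); st()"
```

```text
t 5.08 p [0.5064 0.1077 0.1674] ya 0.1914 F [3.35 0.81 4.34] M [ 0.122 -0.654 -0.01 ] w 0.139 g 60.5 zax [ 4.e-04 -0.e+00 -1.e+00] q7 -0.22 q5 0.16
t 5.12 p [0.5064 0.1077 0.1674] ya 0.1914 F [2.73 0.49 6.34] M [ 0.178 -0.67  -0.025] w 0.139 g 60.5 zax [ 4.e-04 -0.e+00 -1.e+00] q7 -0.22 q5 0.16
t 5.18 p [0.5064 0.1077 0.1674] ya 0.1914 F [3.58 0.52 5.67] M [ 0.195 -0.69  -0.05 ] w 0.144 g 60.5 zax [ 4.e-04 -0.e+00 -1.e+00] q7 -0.22 q5 0.16
t 5.22 p [0.5064 0.1077 0.1674] ya 0.1914 F [4.13 0.55 4.29] M [ 0.158 -0.69  -0.039] w 0.136 g 60.5 zax [ 4.e-04 -0.e+00 -1.e+00] q7 -0.22 q5 0.16
t 5.28 p [0.5064 0.1077 0.1674] ya 0.1914 F [3.38 0.93 5.2 ] M [ 0.18  -0.681 -0.049] w 0.139 g 60.5 zax [ 3.e-04 -0.e+00 -1.e+00] q7 -0.22 q5 0.16
```

```bash
cat >>h.py <<'E'
def av(n=4):
    from workcell import get_obs,camera
    L=[]
    for i in range(n+1):
        o=get_obs(); L.append([*o["ft_force"],*o["torque"]])
        if i<n: camera("top")
    from scipy.spatial.transform import Rotation as R
    M=R.from_quat(o["ee_rot"]).as_matrix(); L=np.array(L)
    print("t",round(float(o["clock"]),2),"p",np.round(o["position"],4),"rel",(np.arctan2(M[1,1],M[0,1])-.0709).round(4),"F",L[:,:3].mean(0).round(2),"Mz",L[:,5].mean().round(3),"+-",(L[:,5].std()/np.sqrt(n+1)).round(3),"w",round(float(o["grip_width"]),3))
E
```

```text
(no output)
```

Scaled: -0.045 rad is -0.0286.

>>> move_arm([
  {"delta_pos":[0,0,0],"turn":[0,0,-0.0159],"fingers":1},
  {"delta_pos":[0,0,0],"turn":[0,0,-0.0286],"fingers":1},
  {"delta_pos":[0,0,0],"turn":[0,0,-0.0286],"fingers":1},
])

```text
clock: 5.65
position: [0.5064, 0.1077, 0.1674]
ee_rot: [0.619, 0.786, 0.0, 0.0]
ft_force: [2.1, 0.2, 5.4]
grip_width: 0.142
grasp_force: 60.5
```

```bash
python3 -c "
from h import *
av()"
```

```text
t 5.85 p [0.5064 0.1077 0.1674] rel 0.1655 F [2.91 0.58 5.15] Mz -0.05 +- 0.006 w 0.145
```

Scaled: -0.045 rad is -0.0286.

>>> move_arm([
  {"delta_pos":[0,0,0],"turn":[0,0,-0.0159],"fingers":1},
  {"delta_pos":[0,0,0],"turn":[0,0,-0.0286],"fingers":1},
  {"delta_pos":[0,0,0],"turn":[0,0,-0.0286],"fingers":1},
])

```text
clock: 6.22
position: [0.5064, 0.1077, 0.1674]
ee_rot: [0.601, 0.799, 0.0, 0.0]
ft_force: [2.9, 0.6, 4.7]
grip_width: 0.139
grasp_force: 60.5
```

```bash
python3 -c "
from h import *
av()"
```

```text
t 6.42 p [0.5064 0.1077 0.1674] rel 0.2104 F [3.01 0.66 5.21] Mz -0.104 +- 0.022 w 0.138
```

Scaled: -0.02 rad is -0.0127.

>>> move_arm([
  {"delta_pos":[0,0,0],"turn":[0,0,-0.0064],"fingers":1},
  {"delta_pos":[0,0,0],"turn":[0,0,-0.0127],"fingers":1},
  {"delta_pos":[0,0,0],"turn":[0,0,-0.0127],"fingers":1},
])

```text
clock: 6.8
position: [0.5064, 0.1077, 0.1674]
ee_rot: [0.593, 0.805, 0.0, 0.0]
ft_force: [2.6, 1.0, 5.6]
grip_width: 0.139
grasp_force: 60.5
```

```bash
python3 -c "
from h import *
av()"
```

```text
t 7.0 p [0.5064 0.1077 0.1674] rel 0.2302 F [2.85 0.83 5.33] Mz -0.198 +- 0.005 w 0.14
```

Anticlockwise end found, about 0.197. I seat it a little more, hold, then turn back.

Scaled: 0.03 rad is 0.0191.

>>> move_arm([
  {"delta_pos":[0,0,0],"turn":[0,0,-0.0051],"fingers":1},
  {"delta_pos":[0,0,0],"turn":[0,0,-0.0051],"fingers":1},
  {"delta_pos":[0,0,0],"turn":[0,0,-0.0051],"fingers":1},
  {"delta_pos":[0,0,0],"turn":[0,0,0.0191],"fingers":1},
  {"delta_pos":[0,0,0],"turn":[0,0,0.0509],"fingers":1},
  {"delta_pos":[0,0,0],"turn":[0,0,0.0828],"fingers":1},
  {"delta_pos":[0,0,0],"turn":[0,0,0.1146],"fingers":1},
  {"delta_pos":[0,0,0],"turn":[0,0,0.1464],"fingers":1},
  {"delta_pos":[0,0,0],"turn":[0,0,0.1655],"fingers":1},
  {"delta_pos":[0,0,0],"turn":[0,0,0.1655],"fingers":1},
])

```text
clock: 8.25
position: [0.5064, 0.1077, 0.1674]
ee_rot: [0.692, 0.722, 0.0, 0.0]
ft_force: [3.3, 0.4, 5.1]
grip_width: 0.139
grasp_force: 60.5
```

```bash
python3 -c "
from h import *
av()"
```

```text
t 8.45 p [0.5064 0.1077 0.1674] rel -0.0288 F [3.48 1.01 5.38] Mz 0.043 +- 0.019 w 0.142
```

Scaled: 0.045 rad is 0.0286.

>>> move_arm([
  {"delta_pos":[0,0,0],"turn":[0,0,0.0159],"fingers":1},
  {"delta_pos":[0,0,0],"turn":[0,0,0.0286],"fingers":1},
  {"delta_pos":[0,0,0],"turn":[0,0,0.0286],"fingers":1},
])

```text
clock: 8.82
position: [0.5064, 0.1077, 0.1674]
ee_rot: [0.708, 0.706, 0.0, 0.0]
ft_force: [2.6, 0.9, 5.0]
grip_width: 0.144
grasp_force: 60.5
```

```bash
python3 -c "
from h import *
av()"
```

```text
t 9.03 p [0.5064 0.1077 0.1674] rel -0.0738 F [3.49 0.85 4.99] Mz 0.067 +- 0.003 w 0.141
```

Scaled: 0.04 rad is 0.0255.

>>> move_arm([
  {"delta_pos":[0,0,0],"turn":[0,0,0.0159],"fingers":1},
  {"delta_pos":[0,0,0],"turn":[0,0,0.0255],"fingers":1},
  {"delta_pos":[0,0,0],"turn":[0,0,0.0255],"fingers":1},
])

```text
clock: 9.4
position: [0.5064, 0.1077, 0.1674]
ee_rot: [0.722, 0.692, 0.0, 0.0]
ft_force: [3.8, 0.8, 4.8]
grip_width: 0.138
grasp_force: 60.5
```

```bash
python3 -c "
from h import *
av()"
```

```text
t 9.6 p [0.5064 0.1077 0.1674] rel -0.1138 F [3.56 0.87 4.57] Mz 0.07 +- 0.014 w 0.138
```

Scaled: 0.04 rad is 0.0255.

>>> move_arm([
  {"delta_pos":[0,0,0],"turn":[0,0,0.0159],"fingers":1},
  {"delta_pos":[0,0,0],"turn":[0,0,0.0255],"fingers":1},
  {"delta_pos":[0,0,0],"turn":[0,0,0.0255],"fingers":1},
])

```text
clock: 9.98
position: [0.5064, 0.1077, 0.1674]
ee_rot: [0.736, 0.677, 0.0, 0.0]
ft_force: [4.0, 1.5, 4.6]
grip_width: 0.14
grasp_force: 60.5
```

```bash
python3 -c "
from h import *
av()"
```

```text
t 10.18 p [0.5065 0.1077 0.1674] rel -0.1538 F [3.75 1.02 5.06] Mz 0.055 +- 0.015 w 0.141
```

Scaled: 0.045 rad is 0.0286.

>>> move_arm([
  {"delta_pos":[0,0,0],"turn":[0,0,0.0159],"fingers":1},
  {"delta_pos":[0,0,0],"turn":[0,0,0.0286],"fingers":1},
  {"delta_pos":[0,0,0],"turn":[0,0,0.0286],"fingers":1},
])

```text
clock: 10.55
position: [0.5064, 0.1077, 0.1674]
ee_rot: [0.751, 0.66, 0.0, 0.0]
ft_force: [3.7, 0.3, 3.6]
grip_width: 0.14
grasp_force: 60.5
```

```bash
python3 -c "
from h import *
av()"
```

```text
t 10.75 p [0.5064 0.1077 0.1674] rel -0.1987 F [3.49 1.01 4.4 ] Mz 0.054 +- 0.016 w 0.14
```

Scaled: 0.045 rad is 0.0286.

>>> move_arm([
  {"delta_pos":[0,0,0],"turn":[0,0,0.0159],"fingers":1},
  {"delta_pos":[0,0,0],"turn":[0,0,0.0286],"fingers":1},
  {"delta_pos":[0,0,0],"turn":[0,0,0.0286],"fingers":1},
])

```text
clock: 11.12
position: [0.5064, 0.1077, 0.1674]
ee_rot: [0.766, 0.643, 0.0, 0.0]
ft_force: [3.0, 0.6, 4.7]
grip_width: 0.14
grasp_force: 60.5
```

```bash
python3 -c "
from h import *
av()"
```

```text
t 11.32 p [0.5064 0.1077 0.1674] rel -0.2437 F [3.07 0.68 4.77] Mz 0.006 +- 0.013 w 0.141
```

Scaled: 0.04 rad is 0.0255.

>>> move_arm([
  {"delta_pos":[0,0,0],"turn":[0,0,0.0159],"fingers":1},
  {"delta_pos":[0,0,0],"turn":[0,0,0.0255],"fingers":1},
  {"delta_pos":[0,0,0],"turn":[0,0,0.0255],"fingers":1},
])

```text
clock: 11.7
position: [0.5064, 0.1077, 0.1674]
ee_rot: [0.778, 0.628, 0.0, 0.0]
ft_force: [3.7, -0.2, 4.7]
grip_width: 0.14
grasp_force: 60.5
```

```bash
python3 -c "
from h import *
av()"
```

```text
t 11.9 p [0.5064 0.1077 0.1674] rel -0.2839 F [3.56 0.43 4.82] Mz 0.068 +- 0.008 w 0.142
```

Scaled: 0.04 rad is 0.0255.

>>> move_arm([
  {"delta_pos":[0,0,0],"turn":[0,0,0.0159],"fingers":1},
  {"delta_pos":[0,0,0],"turn":[0,0,0.0255],"fingers":1},
  {"delta_pos":[0,0,0],"turn":[0,0,0.0255],"fingers":1},
])

```text
clock: 12.28
position: [0.5064, 0.1077, 0.1674]
ee_rot: [0.791, 0.612, 0.0, 0.0]
ft_force: [4.0, 0.3, 4.5]
grip_width: 0.138
grasp_force: 60.5
```

```bash
python3 -c "
from h import *
av()"
```

```text
t 12.47 p [0.5064 0.1077 0.1674] rel -0.3239 F [3.84 0.19 5.15] Mz 0.067 +- 0.013 w 0.143
```

Scaled: 0.035 rad is 0.0223.

>>> move_arm([
  {"delta_pos":[0,0,0],"turn":[0,0,0.0127],"fingers":1},
  {"delta_pos":[0,0,0],"turn":[0,0,0.0223],"fingers":1},
  {"delta_pos":[0,0,0],"turn":[0,0,0.0223],"fingers":1},
])

```text
clock: 12.85
position: [0.5064, 0.1077, 0.1674]
ee_rot: [0.801, 0.598, 0.0, 0.0]
ft_force: [3.8, 0.7, 4.6]
grip_width: 0.144
grasp_force: 60.5
```

```bash
python3 -c "
from h import *
av()"
```

```text
t 13.05 p [0.5065 0.1077 0.1674] rel -0.3587 F [3.89 0.5  4.81] Mz 0.2 +- 0.005 w 0.141
```

Clockwise end found, near −0.325. I seat it, hold, then return to just past the earlier anticlockwise end.

Scaled: -0.05 rad is -0.0318.

>>> move_arm([
  {"delta_pos":[0,0,0],"turn":[0,0,0.0051],"fingers":1},
  {"delta_pos":[0,0,0],"turn":[0,0,0.0051],"fingers":1},
  {"delta_pos":[0,0,0],"turn":[0,0,0.0051],"fingers":1},
  {"delta_pos":[0,0,0],"turn":[0,0,-0.0318],"fingers":1},
  {"delta_pos":[0,0,0],"turn":[0,0,-0.0955],"fingers":1},
  {"delta_pos":[0,0,0],"turn":[0,0,-0.1592],"fingers":1},
  {"delta_pos":[0,0,0],"turn":[0,0,-0.2228],"fingers":1},
  {"delta_pos":[0,0,0],"turn":[0,0,-0.2865],"fingers":1},
  {"delta_pos":[0,0,0],"turn":[0,0,-0.3374],"fingers":1},
  {"delta_pos":[0,0,0],"turn":[0,0,-0.3629],"fingers":1},
  {"delta_pos":[0,0,0],"turn":[0,0,-0.3775],"fingers":1},
  {"delta_pos":[0,0,0],"turn":[0,0,-0.3775],"fingers":1},
])

```text
clock: 14.55
position: [0.5064, 0.1077, 0.1674]
ee_rot: [0.591, 0.806, 0.0, 0.0]
ft_force: [3.4, 0.5, 5.5]
grip_width: 0.139
grasp_force: 60.5
```

```bash
python3 -c "
from h import *
av()"
```

```text
t 14.75 p [0.5063 0.1077 0.1674] rel 0.2339 F [2.8  0.9  5.76] Mz -0.043 +- 0.006 w 0.143
```

Scaled: -0.033 rad is -0.021.

>>> move_arm([
  {"delta_pos":[0,0,0],"turn":[0,0,-0.0127],"fingers":1},
  {"delta_pos":[0,0,0],"turn":[0,0,-0.021],"fingers":1},
  {"delta_pos":[0,0,0],"turn":[0,0,-0.021],"fingers":1},
])

```text
clock: 15.12
position: [0.5064, 0.1077, 0.1674]
ee_rot: [0.578, 0.816, 0.0, 0.0]
ft_force: [3.5, 0.7, 5.2]
grip_width: 0.14
grasp_force: 60.6
```

```bash
python3 -c "
from h import *
av()"
```

```text
t 15.32 p [0.5063 0.1077 0.1674] rel 0.2668 F [3.08 1.24 5.47] Mz -0.088 +- 0.017 w 0.139
```

Scaled: -0.015 rad is -0.0095.

>>> move_arm([
  {"delta_pos":[0,0,0],"turn":[0,0,-0.0095],"fingers":1},
  {"delta_pos":[0,0,0],"turn":[0,0,-0.0178],"fingers":1},
  {"delta_pos":[0,0,0],"turn":[0,0,-0.0178],"fingers":1},
])

```text
clock: 15.7
position: [0.5063, 0.1077, 0.1674]
ee_rot: [0.567, 0.824, 0.0, 0.0]
ft_force: [3.2, 1.5, 5.2]
grip_width: 0.138
grasp_force: 60.6
```

```bash
python3 -c "
from h import *
av()"
```

```text
t 15.9 p [0.5064 0.1077 0.1674] rel 0.2946 F [2.87 1.4  5.41] Mz -0.198 +- 0.02 w 0.136
```

Scaled: 0.06 rad is 0.0382.

>>> move_arm([
  {"delta_pos":[0,0,0],"turn":[0,0,-0.0051],"fingers":1},
  {"delta_pos":[0,0,0],"turn":[0,0,-0.0051],"fingers":1},
  {"delta_pos":[0,0,0],"turn":[0,0,-0.0051],"fingers":1},
  {"delta_pos":[0,0,0],"turn":[0,0,0.0382],"fingers":1},
  {"delta_pos":[0,0,0],"turn":[0,0,0.1082],"fingers":1},
  {"delta_pos":[0,0,0],"turn":[0,0,0.1846],"fingers":1},
  {"delta_pos":[0,0,0],"turn":[0,0,0.261],"fingers":1},
  {"delta_pos":[0,0,0],"turn":[0,0,0.3374],"fingers":1},
  {"delta_pos":[0,0,0],"turn":[0,0,0.3947],"fingers":1},
  {"delta_pos":[0,0,0],"turn":[0,0,0.4265],"fingers":1},
  {"delta_pos":[0,0,0],"turn":[0,0,0.4425],"fingers":1},
  {"delta_pos":[0,0,0],"turn":[0,0,0.4425],"fingers":1},
])

```text
clock: 17.4
position: [0.5065, 0.1077, 0.1674]
ee_rot: [0.813, 0.582, 0.0, 0.0]
ft_force: [4.2, 1.8, 4.8]
grip_width: 0.14
grasp_force: 60.5
```

```bash
python3 -c "
from h import *
av()"
```

```text
t 17.6 p [0.5065 0.1077 0.1674] rel -0.3997 F [4.45 1.05 4.81] Mz 0.017 +- 0.013 w 0.137
```

Scaled: 0.03 rad is 0.0191.

>>> move_arm([
  {"delta_pos":[0,0,0],"turn":[0,0,0.0127],"fingers":1},
  {"delta_pos":[0,0,0],"turn":[0,0,0.0191],"fingers":1},
  {"delta_pos":[0,0,0],"turn":[0,0,0.0191],"fingers":1},
])

```text
clock: 17.98
position: [0.5065, 0.1077, 0.1674]
ee_rot: [0.822, 0.57, 0.0, 0.0]
ft_force: [4.3, 1.5, 4.5]
grip_width: 0.141
grasp_force: 60.5
```

```bash
python3 -c "
from h import *
av()"
```

```text
t 18.18 p [0.5065 0.1077 0.1674] rel -0.4297 F [4.43 1.37 4.87] Mz 0.055 +- 0.006 w 0.139
```

Scaled: 0.015 rad is 0.0095.

>>> move_arm([
  {"delta_pos":[0,0,0],"turn":[0,0,0.0095],"fingers":1},
  {"delta_pos":[0,0,0],"turn":[0,0,0.0159],"fingers":1},
  {"delta_pos":[0,0,0],"turn":[0,0,0.0159],"fingers":1},
])

```text
clock: 18.55
position: [0.5065, 0.1078, 0.1674]
ee_rot: [0.829, 0.559, 0.0, 0.0]
ft_force: [4.2, 1.2, 4.4]
grip_width: 0.139
grasp_force: 60.5
```

```bash
python3 -c "
from h import *
av()"
```

```text
t 18.75 p [0.5065 0.1077 0.1674] rel -0.4548 F [4.64 1.18 4.86] Mz 0.02 +- 0.014 w 0.139
```

Scaled: -0.78 rad is -0.4966.

>>> move_arm([
  {"delta_pos":[0,0,0],"turn":[0,0,-0.0318],"fingers":1},
  {"delta_pos":[0,0,0],"turn":[0,0,-0.1019],"fingers":1},
  {"delta_pos":[0,0,0],"turn":[0,0,-0.1783],"fingers":1},
  {"delta_pos":[0,0,0],"turn":[0,0,-0.2546],"fingers":1},
  {"delta_pos":[0,0,0],"turn":[0,0,-0.331],"fingers":1},
  {"delta_pos":[0,0,0],"turn":[0,0,-0.4074],"fingers":1},
  {"delta_pos":[0,0,0],"turn":[0,0,-0.4584],"fingers":1},
  {"delta_pos":[0,0,0],"turn":[0,0,-0.4838],"fingers":1},
  {"delta_pos":[0,0,0],"turn":[0,0,-0.4966],"fingers":1},
  {"delta_pos":[0,0,0],"turn":[0,0,-0.4966],"fingers":1},
])

```text
clock: 20.0
position: [0.5063, 0.1076, 0.1674]
ee_rot: [0.554, 0.833, 0.0, 0.0]
ft_force: [3.2, 1.7, 5.4]
grip_width: 0.139
grasp_force: 60.6
```

```bash
python3 -c "
from h import *
av()"
```

```text
t 20.2 p [0.5063 0.1077 0.1674] rel 0.3253 F [3.18 1.04 5.86] Mz -0.01 +- 0.01 w 0.137
```

Scaled: -0.05 rad is -0.0318.

>>> move_arm([
  {"delta_pos":[0,0,0],"turn":[0,0,-0.0159],"fingers":1},
  {"delta_pos":[0,0,0],"turn":[0,0,-0.0318],"fingers":1},
  {"delta_pos":[0,0,0],"turn":[0,0,-0.0318],"fingers":1},
])

```text
clock: 20.58
position: [0.5063, 0.1077, 0.1674]
ee_rot: [0.533, 0.846, 0.0, 0.0]
ft_force: [3.1, 0.6, 6.4]
grip_width: 0.138
grasp_force: 60.6
```

```bash
python3 -c "
from h import *
av()"
```

```text
t 20.77 p [0.5063 0.1077 0.1674] rel 0.3753 F [3.42 1.05 5.81] Mz -0.017 +- 0.006 w 0.14
```

Scaled: -0.05 rad is -0.0318.

>>> move_arm([
  {"delta_pos":[0,0,0],"turn":[0,0,-0.0159],"fingers":1},
  {"delta_pos":[0,0,0],"turn":[0,0,-0.0318],"fingers":1},
  {"delta_pos":[0,0,0],"turn":[0,0,-0.0318],"fingers":1},
])

```text
clock: 21.15
position: [0.5063, 0.1077, 0.1674]
ee_rot: [0.512, 0.859, 0.0, 0.0]
ft_force: [4.3, 1.0, 5.4]
grip_width: 0.135
grasp_force: 60.6
```

```bash
python3 -c "
from h import *
av()"
```

```text
t 21.35 p [0.5063 0.1076 0.1674] rel 0.4252 F [3.57 0.78 5.47] Mz 0.0 +- 0.009 w 0.143
```

Scaled: -0.05 rad is -0.0318.

>>> move_arm([
  {"delta_pos":[0,0,0],"turn":[0,0,-0.0318],"fingers":1},
  {"delta_pos":[0,0,0],"turn":[0,0,-0.0828],"fingers":1},
  {"delta_pos":[0,0,0],"turn":[0,0,-0.1337],"fingers":1},
  {"delta_pos":[0,0,0],"turn":[0,0,-0.1846],"fingers":1},
  {"delta_pos":[0,0,0],"turn":[0,0,-0.2355],"fingers":1},
  {"delta_pos":[0,0,0],"turn":[0,0,-0.2865],"fingers":1},
  {"delta_pos":[0,0,0],"turn":[0,0,-0.3374],"fingers":1},
  {"delta_pos":[0,0,0],"turn":[0,0,-0.3883],"fingers":1},
  {"delta_pos":[0,0,0],"turn":[0,0,-0.4393],"fingers":1},
  {"delta_pos":[0,0,0],"turn":[0,0,-0.4775],"fingers":1},
])

```text
clock: 22.6
position: [0.5063, 0.1075, 0.1674]
ee_rot: [0.161, 0.987, -0.0, 0.0]
ft_force: [4.0, -0.1, 6.1]
grip_width: 0.14
grasp_force: 60.6
```

```bash
python3 - <<'E'
from h import *
av()
from workcell import camera
d=camera("side")
b=cv2.resize(d["color"][180:340,290:450],(600,600),interpolation=cv2.INTER_CUBIC)
cv2.imwrite("pics/g2s.png",b[:,:,::-1])
E
```

```text
t 22.8 p [0.5063 0.1075 0.1674] rel 1.1753 F [3.17 0.67 6.52] Mz -0.02 +- 0.017 w 0.142
```

View pics/g2s.png

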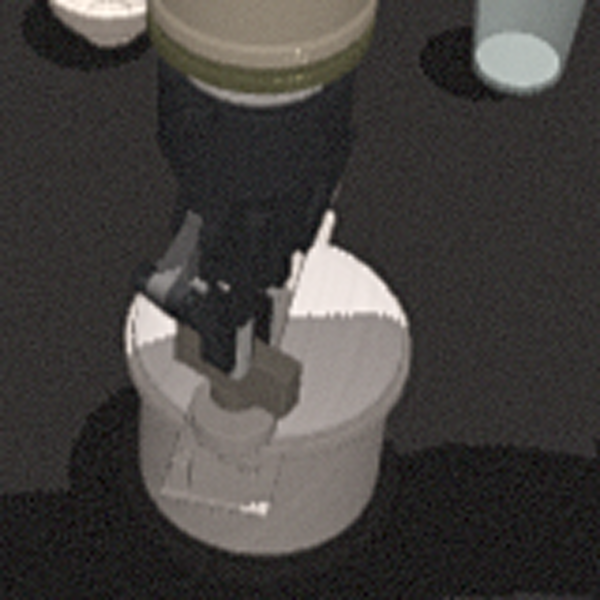

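The head has turned with the fingers, now lying across the bar near (240,365). I turn it on to about 1.5.

Scaled: -0.34 rad is -0.2165.

>>> move_arm([
  {"delta_pos":[0,0,0],"turn":[0,0,-0.0509],"fingers":1},
  {"delta_pos":[0,0,0],"turn":[0,0,-0.1019],"fingers":1},
  {"delta_pos":[0,0,0],"turn":[0,0,-0.1528],"fingers":1},
  {"delta_pos":[0,0,0],"turn":[0,0,-0.191],"fingers":1},
  {"delta_pos":[0,0,0],"turn":[0,0,-0.2165],"fingers":1},
  {"delta_pos":[0,0,0],"turn":[0,0,-0.2165],"fingers":1},
  {"delta_pos":[0,0,0],"turn":[0,0,-0.2165],"fingers":1},
])

```text
clock: 23.72
position: [0.5063, 0.1074, 0.1674]
ee_rot: [-0.008, 1.0, -0.0, 0.0]
ft_force: [3.1, -0.1, 6.5]
grip_width: 0.142
grasp_force: 60.6
```

```bash
python3 - <<'E'
from h import *
av(); o,M=st()
p=o["position"][:2]; T=np.load("top0.npz")
# pivot post centre: ring seen at crop (517,178)/5 + (240,225)
for h in(.148,.154): print("piv",ray(T,240+517/5,225+178/5,h).round(4))
piv=np.array([p[0]+.16*np.sin(.0715)-.0,p[1]-.16*np.cos(.0715)]); print("piv from angle",piv)
piv=ray(T,240+517/5,225+178/5,.15)[:2]; d=p-piv; print(np.hypot(*d),np.degrees(np.arctan2(d[1],d[0])))
piv=p-d/np.hypot(*d)*.16
for i in range(1,24):
    a=.05*i; c,s=np.cos(-a),np.sin(-a); q=piv+np.array([[c,-s],[s,c]])@(p-piv)
    if i%2==0 or i==23: print(round(a,2),(M.T@np.r_[q-p,0]).round(4)[:2],q.round(3))
E
```

```text
t 23.93 p [0.5063 0.1074 0.1674] rel 1.5151 F [2.92 0.31 6.52] Mz -0.01 +- 0.013 w 0.142
t 23.92 p [0.5063 0.1074 0.1674] ya 1.586 F [ 3.02 -0.24  6.65] M [-0.025 -0.734 -0.016] w 0.142 g 60.6 zax [ 1.e-04 -5.e-04 -1.e+00] q7 1.12 q5 0.22
piv [ 0.5164 -0.0544  0.148 ]
piv [ 0.5162 -0.054   0.154 ]
piv from angle [ 0.5177451  -0.05218065]
0.16200101634925634 93.55981380693828
0.1 [-0.016 -0.   ] [0.522 0.108]
0.2 [-0.0319 -0.0017] [0.538 0.106]
0.3 [-0.0476 -0.0049] [0.554 0.103]
0.4 [-0.0628 -0.0097] [0.569 0.099]
0.5 [-0.0775 -0.016 ] [0.584 0.093]
0.6 [-0.0916 -0.0237] [0.598 0.085]
0.7 [-0.1047 -0.0328] [0.612 0.076]
0.8 [-0.1169 -0.0431] [0.624 0.066]
0.9 [-0.128  -0.0546] [0.635 0.055]
1.0 [-0.1379 -0.0672] [0.645 0.042]
1.1 [-0.1465 -0.0806] [0.654 0.029]
1.15 [-0.1503 -0.0877] [0.658 0.022]
```

Scaled: -0.0476 m is -0.0793, -0.04 m is -0.0667, 0.05 rad is 0.0318.

>>> move_arm([
  {"delta_pos":[-0.0133,0,0],"turn":[0,0,0.0318],"fingers":1},
  {"delta_pos":[-0.0267,0,0],"turn":[0,0,0.0637],"fingers":1},
  {"delta_pos":[-0.04,-0.0017,0],"turn":[0,0,0.0955],"fingers":1},
  {"delta_pos":[-0.0533,-0.0028,0],"turn":[0,0,0.1273],"fingers":1},
  {"delta_pos":[-0.0667,-0.0053,0],"turn":[0,0,0.1592],"fingers":1},
  {"delta_pos":[-0.0793,-0.0082,0],"turn":[0,0,0.191],"fingers":1},
  {"delta_pos":[-0.0793,-0.0082,0],"turn":[0,0,0.191],"fingers":1},
])

```text
clock: 24.8
position: [0.5539, 0.1033, 0.1674]
ee_rot: [0.142, 0.99, -0.0, -0.0]
ft_force: [-0.1, 0.7, 9.3]
grip_width: 0.142
grasp_force: 60.9
```

```bash
python3 - <<'E'
from h import *
av(2)
E
```

```text
t 24.9 p [0.5535 0.1034 0.1674] rel 1.2155 F [-0.21  0.38  8.19] Mz -0.004 +- 0.016 w 0.141
```

Scaled: -0.1169 m is -0.1948, -0.0431 m is -0.0718, 0.8 rad is 0.5093.

>>> move_arm([
  {"delta_pos":[-0.0267,0,0],"turn":[0,0,0.0637],"fingers":1},
  {"delta_pos":[-0.0532,-0.0028,0],"turn":[0,0,0.1273],"fingers":1},
  {"delta_pos":[-0.0793,-0.0082,0],"turn":[0,0,0.191],"fingers":1},
  {"delta_pos":[-0.1047,-0.0162,0],"turn":[0,0,0.2546],"fingers":1},
  {"delta_pos":[-0.1292,-0.0267,0],"turn":[0,0,0.3183],"fingers":1},
  {"delta_pos":[-0.1527,-0.0395,0],"turn":[0,0,0.382],"fingers":1},
  {"delta_pos":[-0.1745,-0.0547,0],"turn":[0,0,0.4456],"fingers":1},
  {"delta_pos":[-0.185,-0.0633,0],"turn":[0,0,0.4775],"fingers":1},
  {"delta_pos":[-0.1948,-0.0718,0],"turn":[0,0,0.5093],"fingers":1},
  {"delta_pos":[-0.1948,-0.0718,0],"turn":[0,0,0.5093],"fingers":1},
])

```text
clock: 26.15
position: [0.6542, 0.0291, 0.1675]
ee_rot: [0.517, 0.856, 0.0, 0.0]
ft_force: [3.2, 0.8, 5.9]
grip_width: 0.137
grasp_force: 60.6
```

```bash
python3 - <<'E'
from h import *
av(3)
E
```

```text
t 26.3 p [0.6539 0.0296 0.1675] rel 0.4158 F [3.51 1.52 5.95] Mz 0.012 +- 0.005 w 0.141
```

Scaled: -0.14 m is -0.2333, -0.02 m is -0.0333, 0.03 rad is 0.0191.

>>> move_arm([
  {"delta_pos":[-0.005,0,0],"turn":[0,0,0.0095],"fingers":1},
  {"delta_pos":[-0.0083,0,0],"turn":[0,0,0.0191],"fingers":1},
  {"delta_pos":[-0.0083,0,0],"turn":[0,0,0.0191],"fingers":1},
  {"delta_pos":[-0.0083,0,0],"turn":[0,0,0.0191],"fingers":0.6},
  {"delta_pos":[-0.0083,0,0],"turn":[0,0,0.0191],"fingers":0.6},
  {"delta_pos":[-0.0083,0,0],"turn":[0,0,0.0191],"fingers":0.5},
  {"delta_pos":[-0.0083,0,-0.0333],"turn":[0,0,0.0191],"fingers":0.4},
  {"delta_pos":[-0.0083,0,-0.0833],"turn":[0,0,0.0191],"fingers":0.4},
  {"delta_pos":[-0.0083,0,-0.1667],"turn":[0,0,0.0191],"fingers":0.4},
  {"delta_pos":[-0.0083,0,-0.2333],"turn":[0,0,0.0191],"fingers":0.4},
  {"delta_pos":[0.1667,0,-0.2333],"turn":[0,0,0.0191],"fingers":0.4},
])

```text
clock: 27.68
position: [0.6297, 0.0764, 0.3117]
ee_rot: [0.533, 0.846, 0.002, 0.003]
ft_force: [1.2, 1.3, -0.3]
grip_width: 0.6
grasp_force: 0.0
```

Scaled: 0.14 m is 0.2333, 0.1 m is 0.1667.

>>> move_arm([
  {"delta_pos":[0.0833,0.05,0],"turn":[0,0,0],"fingers":0.4},
  {"delta_pos":[0.1667,0.1,0],"turn":[0,0,0],"fingers":0.4},
  {"delta_pos":[0.2333,0.1667,0],"turn":[0,0,0],"fingers":0.4},
])

```text
clock: 28.05
position: [0.6551, 0.2517, 0.3099]
ee_rot: [0.529, 0.848, 0.001, 0.001]
ft_force: [1.7, -0.3, 0.8]
grip_width: 0.6
grasp_force: 0.0
```

```bash
python3 - <<'E'
from h import *
from workcell import camera
st(); T=camera("top")
P=pts(T); ok=T["range_z"]>0
m=ok&(P[...,2]>.172)&(P[...,2]<.2)&(np.hypot(P[...,0]-.656,P[...,1]-.025)<.05)
Q=P[m]; print(m.sum(),Q.mean(0).round(3) if m.sum() else 0, cv2.minAreaRect(Q[:,:2].astype(np.float32)*1000) if m.sum() else 0)
if m.sum(): print("bar swung rad",np.radians(93.6)-np.arctan2(Q[:,1].mean()+.054,Q[:,0].mean()-.5163))
cv2.imwrite("pics/end.png",T["color"][:,:,::-1])
E
```

```text
t 28.05 p [0.6551 0.2517 0.3099] ya 0.4553 F [ 1.7  -0.31  0.79] M [-0.029 -0.017  0.   ] w 0.6 g 0.0 zax [ 2.2e-03  6.0e-04 -1.0e+00] q7 -0.16 q5 0.36
185 [0.655 0.025 0.191] ((656.3659057617188, 24.6820068359375), (14.646696090698242, 60.35258865356445), 25.907909393310547)
bar swung rad 1.1186135875118373
```

View pics/end.png

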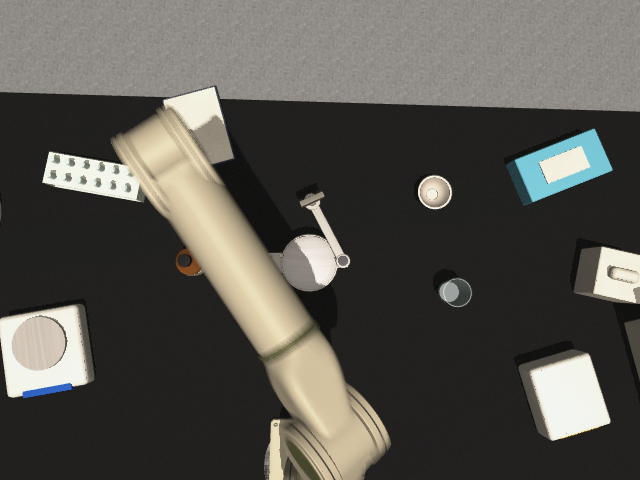

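The bar is swung aside 1.12 rad, with the knob at (312,198) and the pivot at (343,261). The knob is at about 1.51 rad to the bar, and the bottle, beaker and mortar look unmoved.

>>> move_arm([
  {"delta_pos":[0,0,0],"turn":[0,0,0],"fingers":0.4},
  {"delta_pos":[0,0,0],"turn":[0,0,0],"fingers":0.4},
  {"delta_pos":[0,0,0],"turn":[0,0,0],"fingers":0.4},
])

```text
clock: 28.48
position: [0.6559, 0.248, 0.3083]
ee_rot: [0.53, 0.848, 0.0, 0.001]
ft_force: [-0.0, -0.7, -0.6]
grip_width: 0.603
grasp_force: 0.0
```

```bash
python3 -c "
from workcell import hand_in
print(hand_in())"
```

```text
the job is handed in; nothing more can be done
None
```

The knob was rocked free and turned open to about 1.5 rad (short of its 1.65 stop), the clamp bar swung aside to about 1.12 rad and released with bystanders apparently untouched; the job is handed in at 28.5 s, and no verdict was returned.

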